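Lift a fresh clay tile onto the drying rack with a spatula

TASK

Slide the steel spatula under the square clay tile lying on the plaster board (tip it nose down to get in over the low rim; the batten at the far edge will hold the tile back), lift it clear on the blade, carry it there without tipping it steeply, and set it down gently on the drying rack, centred and square on its two battens. Then lay the spatula flat on the bench, clear of the board and the rack. Do not touch the tile with the fingers, and leave the pots alone.

Things in the scene. Friction and masses are not known exactly. Their poses are not given: they have to be found in the camera images.
- tile: Square tile of stiff dry clay, beige-grey, 120 x 120 x 9 mm, about 200 g, with a faint raised border on top; lies flat on the plaster board. Its four lower edges are bevelled (6 mm wide, 2 mm high). Origin: centre of the underside; z up, x and y along its sides, x roughly along the board's x.
- spatula: Cranked spatula, 160 g, blade down on the bench. Steel blade 100 long x 70 wide x 2.6 mm, 1 mm thick at the tip; a 22 mm wide neck rises steeply behind it to a straight, level, flat-sided wooden handle 22 mm wide, 24 high. Origin: underside of the blade at its centre; x points to the tip, z up (blade x -50 to 50, neck -50 to -67, handle -65 to -175 mm, handle z 34 to 58 mm).
- spatula_grip (a point): Point in the middle of the handle's cross-section where it balances well enough to be carried, 25 mm behind the handle's front end: at x -90, z 46 mm in the spatula's frame. Same axes as the spatula.
- spatula_tip (a point): Middle of the blade's front edge, underside: x +50, z 0 mm in the spatula's frame.
- board: Fixed white plaster drying board, plaster top 24 mm above the bench, 180 mm wide (y). Along its far (+x) edge a wooden batten stands 12 mm above the plaster, near face at x +75 (board ends at +95). Along its near (-x) edge a wooden rim stands 5 mm above the plaster, from x -92 to -86 mm. The sides are open. Origin: on the bench, between them; x points away from the robot.
- rack: Fixed drying rack: plywood base 140 (x) x 160 (y) x 6 mm with two upright wooden battens along x, each 140 long and 22 mm wide, centred at y -58 and +58 mm, tops 42 mm above the bench. Between them is a 94 mm wide, 36 mm deep channel open at both ends and above. Origin: centre of the underside on the bench; x points away from the robot.
- gourd: Loose gourd-shaped clay vase, 100 mm across, 110 mm high; a bystander. Origin: centre of the underside.
- bowl: Loose clay bowl, 124 mm across, 55 mm high; a bystander. Origin: centre of the underside.
- jar: Loose white glaze jar with a lid, 64 mm across, 90 mm high; a bystander. Origin: centre of the underside.

How it is judged:
By the outcome, as a careful person would: the job done as asked, in the order asked, and still so for the second after the job is handed in, with the robot touching nothing.
It also fails if it takes over 72 s, if anything falls off the work surface, if the arm or the gripper's body presses on something with over 40 N, if the wrist force passes 120 N, or if a joint passes its speed limit or range.

ROBOT

A 6-joint arm with a two-finger parallel gripper is mounted at the origin on the work surface. World frame = base frame: x ahead of the robot, y to its left, z up, the work surface at z = 0. Lengths are in mm, angles in rad, forces in N, time in s.
With the tool pointing down it reaches from about 325 to 1000 mm from the base axis. Payload 5.1 kg.
Tool frame: the origin (TCP) lies midway between the tips of the shut fingers; the grasp point (between the pads) lies 19 mm behind it; z points along the fingers, y is the direction in which the jaws open and shut (so a half turn about z gives the same grasp; the last joint's range is limited). The gripper opens to 85 mm and grips with 20 to 120 N. Pads are 22 mm wide; open, the fingers measure 114 mm over their backs; the gripper's body (76 mm by 85 mm) begins 54 mm behind the grasp point. The pads swing forward as they close: fully open they stand 13 mm farther back than shut.
Start: joints at [-1.311, 0.124, 1.65, -0, 1.367, -0.083], TCP at [218.449, -612.18, 231.322] pointing down, gripper open.
Joint ranges: [-2.61, 2.61], [-1.02, 2.33], [0.03, 2.71], [-1.35, 4.49], [0.32, 2.68], [-2.91, 2.91]. Speed limits (rad/s): [2.57, 2.57, 3.14, 3.14, 3.14, 3.14].

INTERFACE

Orientations are given as a unit quaternion [w, x, y, z].
In Python, from station import env gives the robot as it stands. Calls block until the motion is done:
- env.move_to(position, orientation): joint-space move of the TCP to a pose.
- env.move_linear(position, frame=None, feed=150): straight line of the TCP; frame=None keeps the orientation; feed is the mean speed in mm/s.
- env.movej(angles): joint-space move.
- env.gripper_to(opening, f_grip=None): finger opening in mm; f_grip is the grip in N (None keeps the last); returns when the fingers have stopped.
- env.pause(seconds).
- env.inverse_kinematics(position, orientation): joint angles nearest the present ones, or None.
- env.state(): the state.
- env.grab_frame(name): name is "scene" or "top" or "wrist"; returns a dict with "img" (400x640x3 uint8, blue, green, red), "intrinsics" (3x3 intrinsics, pixels), "distortion" ([k1, k2, p1, p2, k3] as OpenCV has them; the pictures are not rectified), "position" and "orientation" of the camera in the world; the wrist camera has in their place "tool_from_camera" (4x4, takes a point from camera to tool coordinates, whose origin is the TCP and whose axes are the flange's). Camera axes: x right, y down, z forward; pixel columns grow to the right and rows downward; lengths in mm; the calibration is good to about 2 mm. A picture is of the moment at which its call begins: read the wrist's pose just before it. There is no depth.
A pose or a line that the arm cannot do raises env.MotionError and nothing moves.
- env.job_done(): hands the job in, once; it reports no verdict.
The state is a dict: "time": time; "joint_positions": joint angles; "qvel": joint speeds; "joint_efforts": joint torques, N m; "eef_pos": TCP position; "ee_rot": TCP orientation; "contact_force": force on the tool from outside, world axes, zero at the start; "torque": the same for the moment, N m; "finger_gap": finger opening in mm.
Only numpy, scipy, OpenCV 4.12 (cv2) and the standard library are available. Lean on these libraries where they do the work, as an engineer would, in place of code of your own. Each camera call takes 0.05 s, during which the arm holds its last target. There are 200 camera calls.

## Working session

There is one attempt and no reset: what is moved stays moved. The work goes in short steps, each a Python script; the robot and the scene stay as the last script left them, time stands still between calls to the robot, and variables do not carry over. Pictures are saved under pics/ and viewed, about 8 in all and at most 12, crops included, and the job is handed in when it is done.

```bash
ls; mkdir -p pics; python3 - <<'E'
from station import env
import cv2,pickle,numpy as np
s=env.state();print(s['time'],s['ee_rot'],s['finger_gap'])
d={}
for n in("top","scene"):
    f=env.grab_frame(n);d[n]=f;print(n,f['intrinsics'],f['distortion'],f['position'],f['orientation'])
    cv2.imwrite(f'pics/{n}0.png',f['img'])
pickle.dump(d,open('f0.pkl','wb'))
E
```

```text
pics
0.0 [-1.05099708e-03  9.85344074e-01  1.70575327e-01 -9.15082501e-05] 85.37038598755586
top [[375.66082494   0.         326.94470416]
 [  0.         375.66082494 197.53736509]
 [  0.           0.           1.        ]] [-0.05751587  0.          0.          0.          0.        ] [ 356.61301737  -12.20225557 1185.46967408] [-0.08115291  0.703998   -0.70126079  0.07768097]
scene [[424.70891953   0.         317.06307442]
 [  0.         424.70891953 200.66717561]
 [  0.           0.           1.        ]] [-0.01497726  0.          0.          0.          0.        ] [ 1216.76234193 -1122.70628573  1063.70751486] [-0.42505997  0.87090947  0.22168535 -0.10814954]
```

View pics/top0.png

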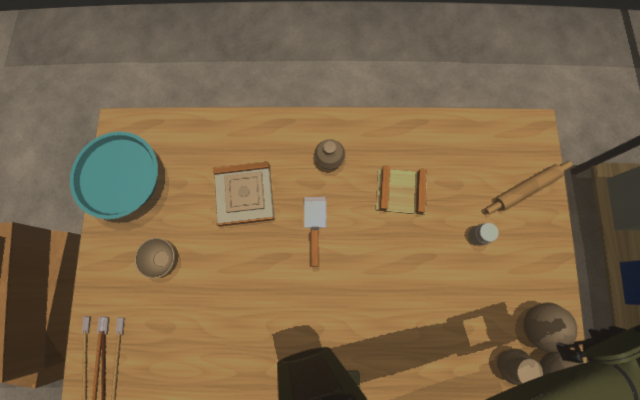

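View pics/scene0.png

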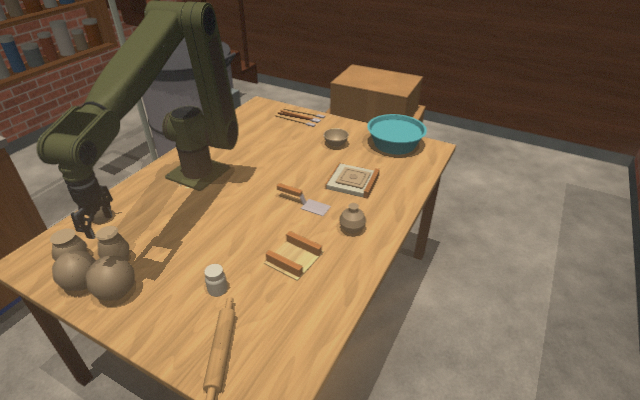

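Top view: board/tile at about (244,192), spatula blade (316,212) with handle down to (315,267), rack (403,190), gourd (330,155), bowl (156,258), jar (485,233). Next: rough coordinates from the top camera, then closer wrist views.

```bash
cat > h.py <<'E'
from station import env
import cv2,numpy as np
from scipy.spatial.transform import Rotation as Rot
def R(q): return Rot.from_quat(np.roll(q,-1)).as_matrix()
def Q(M): return np.roll(Rot.from_matrix(M).as_quat(),1)
def cam(f,st=None):
    if 'position' in f: return R(f['orientation']),np.array(f['position'])
    T=np.array(f['tool_from_camera']);r=R(st['ee_rot'])
    return r@T[:3,:3], r@T[:3,3]+np.array(st['eef_pos'])
def cast(f,px,z,st=None):
    Rc,p=cam(f,st)
    u=cv2.undistortPoints(np.array(px,float).reshape(-1,1,2),np.array(f['intrinsics']),np.array(f['distortion'])).reshape(-1,2)
    d=np.c_[u,np.ones(len(u))]@Rc.T
    return p+d*((np.broadcast_to(z,len(u))-p[2])/d[:,2])[:,None]
def proj(f,P,st=None):
    Rc,p=cam(f,st);X=(np.array(P,float).reshape(-1,3)-p)@Rc
    return cv2.projectPoints(X,np.zeros(3),np.zeros(3),np.array(f['intrinsics']),np.array(f['distortion']))[0].reshape(-1,2)
def down(yaw):   # tool x along yaw, z down
    c,s=np.cos(yaw),np.sin(yaw)
    return np.array([[c,s,0],[s,-c,0],[0,0,-1.]])
E
python3 - <<'E'
from h import *
import pickle
np.set_printoptions(precision=1,suppress=True)
d=pickle.load(open('f0.pkl','rb'));f=d['top']
for n,p,z in [('board',(244,193),24),('tile',(245,191),33),('blade',(316,212),2),('hend',(315,265),58),('rack',(403,190),30),('gourd',(330,155),60),('bowl',(156,258),40),('jar',(485,233),80)]:
    print(n,cast(f,[p],z)[0])
s=env.state();print(R(s['ee_rot']))
g=env.grab_frame('wrist');print(g['tool_from_camera'],g['intrinsics'],g['distortion'])
for p in [(480,80,350),(380,-50,350),(430,-260,350)]:
  for y in (0,np.pi,-np.pi/2,np.pi/2):
    q=env.inverse_kinematics(p,Q(down(y)));print(p,y,q)
E
```

```text
board [636.5 259.   24. ]
tile [640.9 254.1  33. ]
blade [579.9  29.1   2. ]
hend [409.6  28.4  58. ]
rack [ 646.5 -247.3   30. ]
gourd [752.1 -15.1  60. ]
bowl [427.1 517.   40. ]
jar [ 502.9 -477.9   80. ]
[[ 0.9  0.3 -0. ]
 [ 0.3 -0.9  0. ]
 [ 0.  -0.  -1. ]]
[[  -0.    -1.    -0.3   75.8]
 [   1.     0.    -0.    -1.6]
 [   0.    -0.3    1.  -144.2]
 [   0.     0.     0.     1. ]] [[326.8   0.  316.1]
 [  0.  326.8 197.7]
 [  0.    0.    1. ]] [0. 0. 0. 0. 0.]
(480, 80, 350) 0 [ 0.1 -0.3  1.8 -0.   1.6  1.6]
(480, 80, 350) 3.141592653589793 [ 0.1 -0.3  1.8 -0.   1.6 -1.5]
(480, 80, 350) -1.5707963267948966 None
(480, 80, 350) 1.5707963267948966 [ 0.1 -0.3  1.8 -0.   1.6  0.1]
(380, -50, 350) 0 [-0.3 -0.5  2.  -0.   1.7  1.3]
(380, -50, 350) 3.141592653589793 [-0.3 -0.5  2.  -0.   1.7 -1.8]
(380, -50, 350) -1.5707963267948966 [-0.3 -0.5  2.  -0.   1.7  2.9]
(380, -50, 350) 1.5707963267948966 [-0.3 -0.5  2.  -0.   1.7 -0.3]
(430, -260, 350) 0 [-0.7 -0.3  1.8 -0.   1.6  0.9]
(430, -260, 350) 3.141592653589793 [-0.7 -0.3  1.8 -0.   1.6 -2.2]
(430, -260, 350) -1.5707963267948966 [-0.7 -0.3  1.8 -0.   1.6  2.5]
(430, -260, 350) 1.5707963267948966 [-0.7 -0.3  1.8 -0.   1.6 -0.7]
```

```bash
python3 - <<'E'
from h import *
import pickle
d={}
ims=[]
for n,p in [('rack',(620,-247,200)),('board',(620,255,200)),('spat',(510,29,200))]:
    env.move_to(p,Q(down(0)));s=env.state();f=env.grab_frame('wrist');d[n]=(f,s)
    cv2.imwrite(f'pics/w_{n}.png',f['img']);ims.append(f['img'][50:350,120:520])
ims.append(np.zeros_like(ims[0]))
cv2.imwrite('pics/m1.png',np.vstack([np.hstack(ims[:2]),np.hstack(ims[2:])]))
pickle.dump(d,open('f1.pkl','wb'));print(s['time'],s['contact_force'],s['eef_pos'])
E
```

```text
5.025 [ 0.56772775  0.02453088 -1.22967522] [510.62818283  29.33860916 200.41857169]
```

View pics/m1.png

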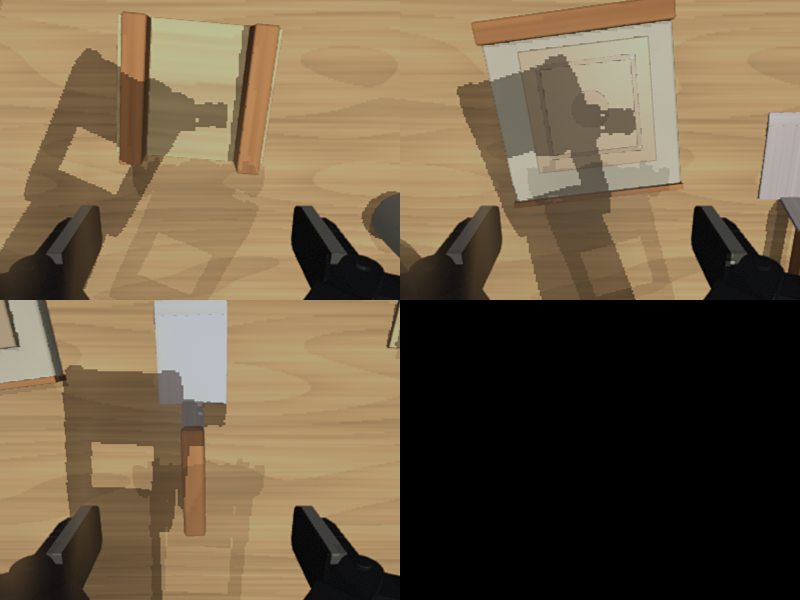

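```bash
python3 - <<'E'
import cv2,numpy as np
m=[cv2.imread(f'pics/w_{n}.png') for n in('rack','board','spat')]
# rack crop origin (220,40) 200x200 x2 ; board (585-400+120-..)
a=cv2.resize(m[0][50:250,220:420],None,fx=2,fy=2,interpolation=cv2.INTER_CUBIC)
b=cv2.resize(m[1][40:270,180:410],(400,400),interpolation=cv2.INTER_CUBIC)
c=cv2.resize(np.rot90(m[2][20:340,260:360].copy(),-1),(640,200),interpolation=cv2.INTER_CUBIC)
o=np.zeros((600,800,3),np.uint8);o[:400,:400]=a;o[:400,400:]=b;o[400:,:640]=c
o=cv2.convertScaleAbs(o,alpha=1.3,beta=10);cv2.imwrite('pics/m2.png',o)
E
```

```text
(no output)
```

View pics/m2.png

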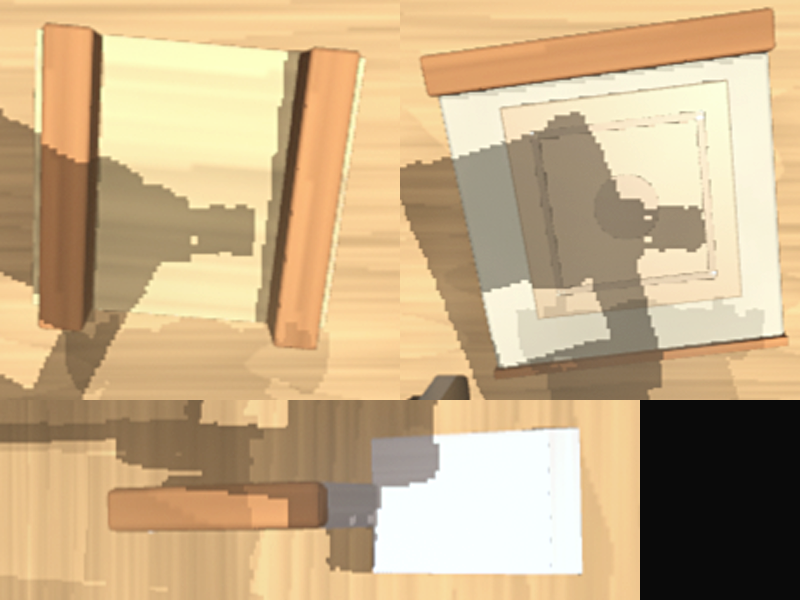

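```bash
cat > meas.py <<'E'
from h import *
import pickle
np.set_printoptions(precision=1,suppress=True)
d=pickle.load(open('f1.pkl','rb'))
def C(n,pts,z):
    p=np.array(pts,float)
    if n=='rack': p=p/2+[220,50]
    if n=='board': p=(p-[400,0])*.575+[180,40]
    if n=='spat': p=np.c_[260+(p[:,1]-400)/2,339-p[:,0]/2]
    f,s=d[n];return cast(f,p,z,s)
def rep(n,P):
    c=P.mean(0);e=np.linalg.norm(np.diff(np.r_[P,P[:1]],axis=0),axis=1)
    v=(P[0]+P[1]-P[2]-P[3]);v1=(P[0]+P[3]-P[1]-P[2])
    print(n,c,'sides',e,'yaw',np.degrees([np.arctan2(v[1],v[0]),np.arctan2(v1[1],v1[0])-np.pi/2]))
# order: far-left, far-right, near-right, near-left
rep('rack',C('rack',[(43,24),(359,52),(319,349),(39,325)],42))
rep('rackL',C('rack',[(43,24),(95,30),(85,328),(39,325)],42))
rep('rackR',C('rack',[(312,48),(359,52),(319,349),(275,346)],42))
rep('tile',C('board',[(500,106),(727,80),(741,296),(540,320)],33))
P=C('board',[(432,96),(774,49),(787,337),(497,370)],[36,36,29,29]);rep('board 75..-86',P)
rep('battop',C('board',[(421,59),(773,10),(774,49),(432,96)],36))
rep('blade',C('spat',[(579,428),(581,574),(375,573),(374,438)],[1,1,2.6,2.6]))
rep('handle',C('spat',[(322,482),(325,527),(110,531),(109,490)],58))
E
python3 meas.py
```

```text
rack [ 649.1 -245.2   42. ] sides [136.9 138.7 138.7 137.5] yaw [-4.3 -5. ]
rackL [ 654.2 -187.7   42. ] sides [ 22.3 136.7  22.6 137.5] yaw [-4.7 -5.1]
rackR [ 643.9 -303.2   42. ] sides [ 20.6 138.7  22.  138.9] yaw [-4.3 -4.4]
tile [638.9 261.1  33. ] sides [119.3 119.3 118.2 121.5] yaw [6.7 6.7]
board 75..-86 [628.4 263.7  32.5] sides [176.8 162.2 177.1 161.4] yaw [7.3 7.2]
battop [717.6 275.2  36. ] sides [178.7  18.1 176.8  18.3] yaw [8.6 7.3]
blade [580.7  35.7   1.8] sides [70.5 99.4 70.9 99.1] yaw [1.1 0.6]
handle [462.1  33.3  58. ] sides [ 20.3 110.1  20.5 109.3] yaw [1.4 2.8]
```

Sizes agree with the data (rack 138×139, tile 119×120, blade 70×99). Grasping the spatula.

```bash
cat >> h.py <<'E'
# known poses: x,y,yaw(deg)
BOARD=(633.9,264.4,7.3); RACK=(649.,-245.3,-4.6)
def inframe(F,x,y):
    a=np.radians(F[2]);return F[0]+x*np.cos(a)-y*np.sin(a),F[1]+x*np.sin(a)+y*np.cos(a)
def T(Rm,p):
    M=np.eye(4);M[:3,:3]=Rm;M[:3,3]=p;return M
def spat(x,y,z,yaw,down=0):   # spatula pose, deg, down = nose down
    return T(Rot.from_euler('ZY',[yaw,down],degrees=True).as_matrix(),[x,y,z])
def tcp(S):
    M=S@np.linalg.inv(np.load('tool_spat.npy'));return M[:3,3],Q(M[:3,:3])
def tippose(tx,y,z,yaw,down,F): # tip at board x=tx
    S=spat(0,0,0,yaw,down);wx,wy=inframe(F,tx,y)
    S[:3,3]=np.array([wx,wy,z])-S[:3,0]*50;return S
def fs(): 
    s=env.state();return np.round(s['contact_force'],1),round(s['time'],2)
E
python3 - <<'E'
from h import *
S=spat(580.7,35.7,0,1.15)
g=(S@[-90,0,26,1])[:3]; q=Q(down(np.radians(1.15)))
env.move_to(g+[0,0,70],q);print(fs())
env.move_linear(g,feed=120);print(fs())
env.gripper_to(10,100);print(env.state()['finger_gap'],fs())
s=env.state();print(s['eef_pos'],g)
np.save('tool_spat.npy',np.linalg.inv(T(R(s['ee_rot']),s['eef_pos']))@S)
p=np.array(s['eef_pos'])
env.move_linear(p+[0,0,120],feed=150);print(fs(),env.state()['finger_gap'])
s=env.state();f=env.grab_frame('wrist')
# predicted blade corners
Sn=T(R(s['ee_rot']),s['eef_pos'])@np.load('tool_spat.npy')
P=np.array([[50,35,1,1],[50,-35,1,1],[-50,-35,2.6,1],[-50,35,2.6,1]])@Sn.T
im=f['img'].copy()
px=proj(f,P[:,:3],s);print(px.round(1))
for a in px: cv2.circle(im,tuple(int(round(v)) for v in a),2,(0,0,255),1)
cv2.imwrite('pics/g1.png',im)
E
```

```text
(array([0.9, 1.1, 1.9]), 5.58)
(array([ 0.4, -0.8,  0.1]), 6.31)
20.543277410230125 (array([0.3, 0.4, 1.8]), 6.92)
[491.08300942  33.96302966  26.3529092 ] [490.71812794  33.89370551  26.        ]
(array([ 0.1, -0.3, -2.3]), 7.87) 20.679560533736435
[[240.2 -56.7]
 [400.  -56.8]
 [386.3 168.3]
 [252.6 168.3]]
```

View pics/g1.png

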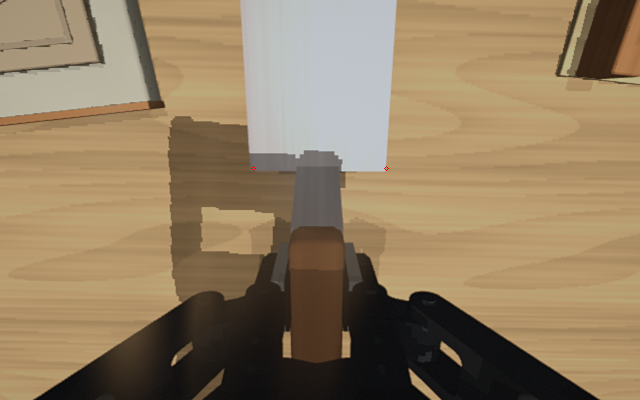

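Grasp is as predicted: the blade's rear corners at (250,171),(386,171) are within 3 px, about 1.5 mm. Next, descend nose-down inside the rim and sense contact.

```bash
python3 - <<'E'
from h import *
env.gripper_to(10,118)
Y=-3.9;yaw=7.0;tx=-65
def go(tx,z,a,feed=60):
    p,q=tcp(tippose(tx,Y,z,yaw,a,BOARD));env.move_linear(p,q,feed=feed)
p,q=tcp(tippose(tx,Y,90,yaw,17.7,BOARD));env.move_to(p,q);print(fs())
go(tx,32,17.7,80)
env.pause(.15);f0=np.mean([env.state()['contact_force'] for _ in range(1)],0);print(f0)
z=32
while z>19:
    z-=1 if z>28 else .5
    go(tx,z,17.7,15);env.pause(.05);F=env.state()['contact_force'];print(round(z,1),np.round(F-f0,1))
    if F[2]-f0[2]>5: break
np.save('zc.npy',[z]);print(fs())
s=env.state();f=env.grab_frame('wrist');cv2.imwrite('pics/c1.png',f['img']);print(s['eef_pos'])
E
```

```text
(array([ 0.5,  0.1, -1.5]), 8.97)
[ 0.03520593  0.26502842 -2.21334436]
31 [-0.7  0.4  0.6]
30 [ 1.   0.1 -0.2]
29 [-0.1 -0.6  1.7]
28 [ 0.9 -0.7  0.8]
27.5 [-0.  -0.9  1.9]
27.0 [-0.3 -0.5  0.3]
26.5 [ 0.3 -0.7  0. ]
26.0 [ 0.  -0.5  1.2]
25.5 [-0.4 -1.2  0.1]
25.0 [-0.4 -0.5  1. ]
24.5 [-0.2 -0.3  0.8]
24.0 [-0.4  0.1  0.4]
23.5 [-0.1 -0.2  1.5]
23.0 [-0.6  0.3  2.2]
22.5 [-2.4 -0.5  4.6]
22.0 [-3.4 -1.   6.9]
(array([-3.4, -0.7,  4.7]), 14.8)
[445.84704302 237.1646029   89.93377518]
```

View pics/c1.png

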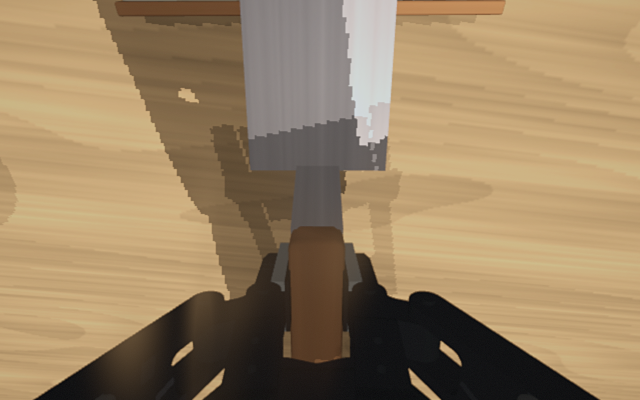

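```bash
python3 - <<'E'
from h import *
Y=-3.9;yaw=7.0;z=22.8
def go(tx,z,a,feed=60):
    p,q=tcp(tippose(tx,Y,z,yaw,a,BOARD));env.move_linear(p,q,feed=feed)
for tx in (-62,-58,-54,-50,-45,-40,-35,-30):
    a=np.degrees(np.arctan(7/(tx+86)));go(tx,z,a,30);print(tx,round(a,1),fs())
    if abs(fs()[0][:2]).max()>25: break
s=env.state();f=env.grab_frame('wrist');t=env.grab_frame('scene')
b=cv2.resize(t['img'][140:220,300:400],(500,400),interpolation=cv2.INTER_CUBIC)
cv2.imwrite('pics/i1.png',np.hstack([f['img'][0:400,170:470],b]))
E
```

```text
-62 16.3 (array([1.5, 0.6, 0.6]), 15.1)
-58 14.0 (array([1.1, 0.7, 0.8]), 15.43)
-54 12.3 (array([0.1, 0.1, 0.7]), 15.72)
-50 11.0 (array([-0.9,  0.3,  1.8]), 16.01)
-45 9.7 (array([-1.2, -1.3,  1.9]), 16.32)
-40 8.7 (array([-2.9, -0.7,  2.5]), 16.63)
-35 7.8 (array([-1.4, -0.5,  1.7]), 16.94)
-30 7.1 (array([-2.2, -1. ,  0.8]), 17.25)
```

View pics/i1.png

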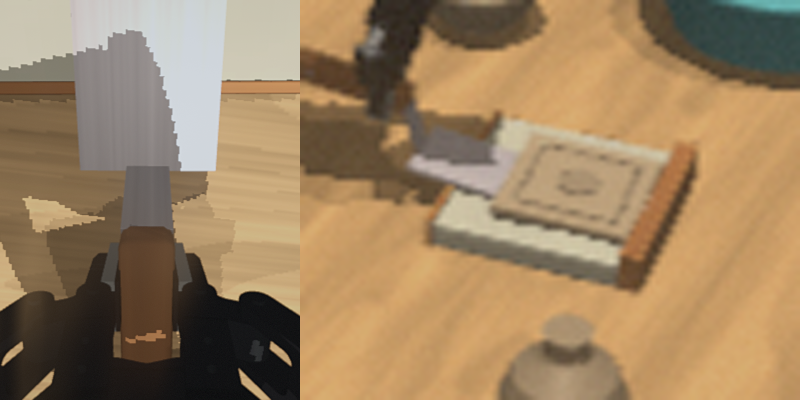

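The wrist view shows the blade crossing the rim at rows 80–95. The scene crop shows the tile's near edge over the blade and its far edge close to the batten. Continuing.

```bash
python3 - <<'E'
from h import *
Y=-3.9;yaw=7.0
def go(tx,z,a,feed=60):
    p,q=tcp(tippose(tx,Y,z,yaw,a,BOARD));env.move_linear(p,q,feed=feed)
for tx,a in ((-20,6.1),(-10,5.3),(0,4.7),(10,4.2),(20,3.6),(30,2.4),(40,1.2),(47,0.4),(51,0)):
    go(tx,22.8 if tx<40 else 23.2,a,40);F=fs();print(tx,a,F)
    if np.abs(F[0]).max()>28: break
s=env.state();f=env.grab_frame('wrist');t=env.grab_frame('scene')
b=cv2.resize(t['img'][140:220,300:400],(500,400),interpolation=cv2.INTER_CUBIC)
cv2.imwrite('pics/i2.png',np.hstack([f['img'][0:400,170:470],b]))
E
```

```text
-20 6.1 (array([0.1, 0.1, 0.3]), 17.74)
-10 5.3 (array([ 0.3,  0.8, -0.2]), 18.13)
0 4.7 (array([ 0.4, -0.5,  1.3]), 18.52)
10 4.2 (array([ 0.7, -0.7, -0.2]), 18.92)
20 3.6 (array([-0.4, -0.6, -0.2]), 19.31)
30 2.4 (array([-3. ,  0.1,  2.3]), 19.7)
40 1.2 (array([-3.2, -0.3,  1.1]), 20.09)
47 0.4 (array([-7.7, -1.9,  6. ]), 20.42)
51 0 (array([-9.9, -2.9,  9.7]), 20.67)
```

View pics/i2.png

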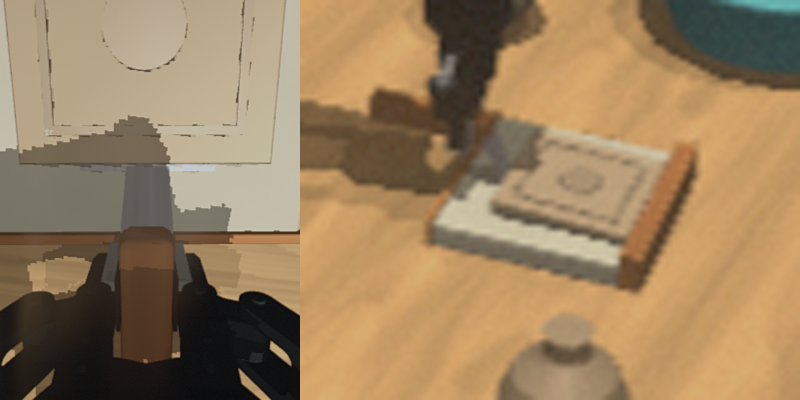

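The tile now covers the blade: its edges are at columns 20–271 (centre 145.5, neck at 146) and its rear edge at row 164, just ahead of the blade's rear edge at row 171. Lift slightly nose up, then check.

```bash
python3 - <<'E'
from h import *
Y=-3.9;yaw=7.0
def go(tx,z,a,feed=60):
    p,q=tcp(tippose(tx,Y,z,yaw,a,BOARD));env.move_linear(p,q,feed=feed)
go(50.5,24.5,-1.5,20);print(fs())
go(50,34,-2.5,25);print(fs())
go(50,60,-2.5,60);print(fs())
s=env.state();f=env.grab_frame('wrist');t=env.grab_frame('scene')
b=cv2.resize(t['img'][120:220,290:415],(500,400),interpolation=cv2.INTER_CUBIC)
cv2.imwrite('pics/i3.png',np.hstack([f['img'][0:400,170:470],b]))
E
```

```text
(array([-4.6, -0.9, 10.3]), 21.05)
(array([-0.4,  0.4, -3.4]), 21.48)
(array([ 0.1, -0.3, -2.8]), 22.07)
```

View pics/i3.png

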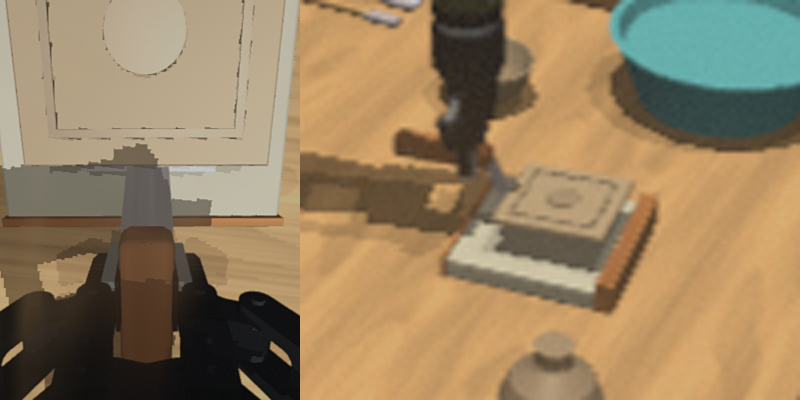

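Lifted clear and sitting squarely. Estimate the tile pose on the blade, then carry it to a hover over the rack.

```bash
cat >> h.py <<'E'
def tile_in_spat(f,s,pl,pr):
    # rear top corners pixels -> tile centre in spatula frame (plane z=11.6 of the spatula)
    S=T(R(s['ee_rot']),s['eef_pos'])@np.load('tool_spat.npy')
    Rc,p=cam(f,s);u=cv2.undistortPoints(np.array([pl,pr],float).reshape(-1,1,2),np.array(f['intrinsics']),np.array(f['distortion'])).reshape(-1,2)
    d=np.c_[u,np.ones(2)]@Rc.T@S[:3,:3];o=(p-S[:3,3])@S[:3,:3]
    P=o+d*((11.6-o[2])/d[:,2])[:,None];e=P[0]-P[1];w=np.linalg.norm(e);e/=w
    return P,w,P.mean(0)[:2]+60*np.array([e[1],-e[0]]),np.degrees(np.arctan2(-e[0],e[1]))
E
python3 - <<'E'
from h import *
np.set_printoptions(precision=1,suppress=True)
def mv(S,feed): p,q=tcp(S);env.move_linear(p,q,feed=feed)
x0,y0=inframe(BOARD,0,-3.9)
mv(spat(x0,y0,165,7,-2),110);print(fs())
mv(spat(600,10,165,1,-2),150)
hx,hy=inframe(RACK,-14,0)
mv(spat(hx,hy,165,RACK[2],-2),150);print(fs())
mv(spat(hx,hy,75,RACK[2],-1),80);env.pause(.3);print(fs())
s=env.state();f=env.grab_frame('wrist');cv2.imwrite('pics/k1raw.png',f['img'])
im=cv2.resize(f['img'][0:240,150:490],(800,565),interpolation=cv2.INTER_CUBIC);cv2.imwrite('pics/k1.png',im)
import pickle;pickle.dump((f,s),open('k1.pkl','wb'))
E
```

```text
(array([ 0.4,  0.8, -3.5]), 23.3)
(array([ 0.1,  0.2, -3.4]), 26.88)
(array([ 0.2, -0.1, -2.7]), 28.43)
```

View pics/k1.png

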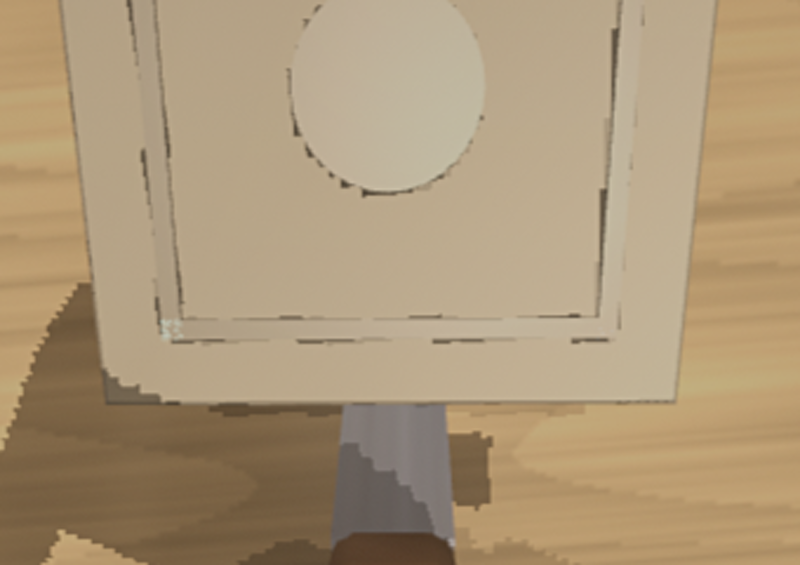

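```bash
python3 - <<'E'
from h import *
import pickle
np.set_printoptions(precision=2,suppress=True)
f,s=pickle.load(open('k1.pkl','rb'));P,w,c,yaw=tile_in_spat(f,s,(195.05,171.3),(437.7,171.3))
print(P,w,c,yaw)
S=T(R(s['ee_rot']),s['eef_pos'])@np.load('tool_spat.npy');print(S[:3,3])
t=env.grab_frame('top');cv2.imwrite('pics/k2.png',cv2.resize(t['img'][130:250,330:490],(800,600),interpolation=cv2.INTER_CUBIC))
pickle.dump(t,open('k2.pkl','wb'))
E
```

```text
[[-49.78  61.87  11.6 ]
 [-49.75 -58.65  11.6 ]] 120.52684685362964 [10.24  1.62] 0.010585759883975285
[ 635.22 -244.26   75.44]
```

View pics/k2.png

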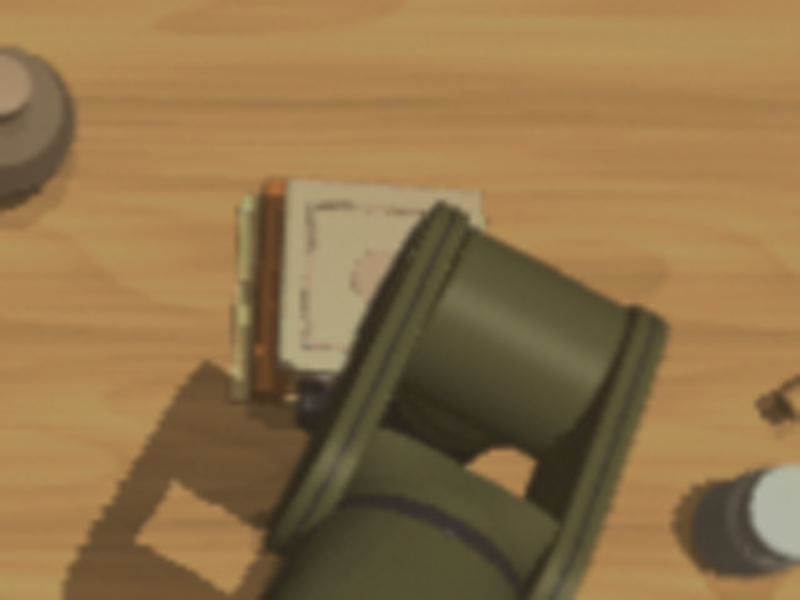

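```bash
python3 - <<'E'
from h import *
import pickle
np.set_printoptions(precision=2,suppress=True)
t=pickle.load(open('k2.pkl','rb'));f,s=pickle.load(open('k1.pkl','rb'))
S=T(R(s['ee_rot']),s['eef_pos'])@np.load('tool_spat.npy')
z=np.array([86.5,87.5,87.5])
P=cast(t,np.array([(280,366),(481,192),(287,180)])/5+[330,130],z)
print('top tile',(P[0]+P[1])/2,P, [np.linalg.norm(P[2]-P[i]) for i in(0,1)])
print('wrist tile',(S@[10.24,1.62,11.6,1])[:3])
# rack in the same top camera, from first frame
f0=pickle.load(open('f0.pkl','rb'))['top']['img']
o=f0[150:230,360:440];hsv=cv2.cvtColor(o,cv2.COLOR_BGR2HSV)
m=((hsv[...,0]<14)&(hsv[...,1]>130)&(hsv[...,2]>90)).astype(np.uint8)
for c in cv2.findContours(m,0,2)[0]:
    if cv2.contourArea(c)>80:
        r=cv2.minAreaRect(c);print(r,cast(t,[np.array(r[0])+[360,150]],42))
E
```

```text
top tile [ 646.02 -246.42   87.  ] [[ 591.46 -183.04   86.5 ]
 [ 700.59 -309.8    87.5 ]
 [ 707.67 -190.83   87.5 ]] [np.float64(116.48013688201169), np.float64(119.18072120349149)]
wrist tile [ 645.35 -243.45   87.23]
((61.69349670410156, 33.9689826965332), (5.6881022453308105, 28.094614028930664), 2.2025980949401855) [[ 663.39 -304.91   42.  ]]
((24.65917205810547, 37.44200897216797), (5.57296895980835, 41.109249114990234), 3.9451863765716553) [[ 651.61 -187.3    42.  ]]
```

Wrist and top views put the tile at (645.5, about −245), so shift about +3.4 mm in x and −0.5 mm in y, then set it down.

```bash
python3 - <<'E'
from h import *
import pickle
def mv(S,feed): p,q=tcp(S);env.move_linear(p,q,feed=feed)
hx,hy=inframe(RACK,-14,0);hx+=3.4;hy-=.5
mv(spat(hx,hy,60,RACK[2],-.5),30)
mv(spat(hx,hy,46,RACK[2],0),25);print(fs())
for z in (42,40,38,36,33,30): mv(spat(hx,hy,z,RACK[2],0),12);print(z,fs())
s=env.state();f=env.grab_frame('wrist');cv2.imwrite('pics/p1.png',f['img'])
u=np.array([np.cos(np.radians(RACK[2])),np.sin(np.radians(RACK[2]))])
for dd in (10,40,165):
    mv(spat(hx-dd*u[0],hy-dd*u[1],30,RACK[2],0),25 if dd<20 else 60 if dd<50 else 120);print(dd,fs())
mv(spat(hx-165*u[0],hy-165*u[1],165,RACK[2],0),150)
s=env.state();f=env.grab_frame('wrist');t=env.grab_frame('top');pickle.dump((f,s,t),open('p2.pkl','wb'))
cv2.imwrite('pics/p2.png',np.hstack([f['img'][0:300,240:640],cv2.resize(t['img'][150:240,350:470],(400,300),interpolation=cv2.INTER_CUBIC)]));print(fs())
E
```

```text
(array([ 0.2,  0.5, -3.2]), 29.85)
42 (array([-0.9, -0.5, -3.4]), 30.33)
40 (array([ 0.1, -0.3, -3.9]), 30.65)
38 (array([ 0.4, -0.1, -1.9]), 30.97)
36 (array([ 0.3,  0.2, -1.8]), 31.28)
33 (array([ 0.4, -0. , -1.9]), 31.68)
30 (array([ 1.1,  0.2, -0.9]), 32.08)
10 (array([ 0.2, -0.2, -1.3]), 32.68)
40 (array([-0.2, -0.3, -1.7]), 33.33)
165 (array([ 0.1, -0.4, -0.4]), 34.52)
(array([ 0.2,  0.4, -1. ]), 35.67)
```

View pics/p2.png

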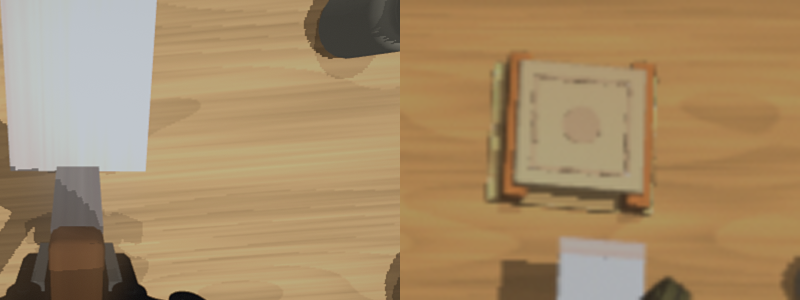

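Tile rests on both battens and looks centred in the top view. Its corners in the right panel are (521,58),(651,70),(640,193),(513,180). Lay down the spatula, then check the tile numerically.

```bash
python3 - <<'E'
from h import *
import pickle
np.set_printoptions(precision=1,suppress=True)
f,s,t=pickle.load(open('p2.pkl','rb'))
P=cast(t,(np.array([(521,58),(651,70),(640,193),(513,180)])-[400,0])*.3+[350,150],51)
print('tile top',P.mean(0),[np.linalg.norm(P[i]-P[i-1]) for i in range(4)])
def mv(S,feed): p,q=tcp(S);env.move_linear(p,q,feed=feed)
p,q=tcp(spat(560,0,140,1.15));env.move_to(p,q)
mv(spat(560,0,12,1.15),120);env.pause(.2);f0=np.array(env.state()['contact_force']);print(fs())
for z in np.arange(10,-3,-1.):
    mv(spat(560,0,z,1.15),12);env.pause(.05);F=np.array(env.state()['contact_force'])-f0
    if F[2]>2.5: break
print(z,F)
env.gripper_to(40);env.pause(.2);env.gripper_to(85);print(fs(),env.state()['finger_gap'])
e=np.array(env.state()['eef_pos']);env.move_linear(e+[0,0,120],feed=150)
s1=env.state();f1=env.grab_frame('wrist')
env.move_to((620,-247,200),Q(down(0)));env.pause(.2)
s=env.state();f=env.grab_frame('wrist');t=env.grab_frame('top');pickle.dump((f,s,f1,s1,t),open('e1.pkl','wb'));print(fs())
cv2.imwrite('pics/e1.png',f['img'])
# tile mask: low saturation beige
h=cv2.cvtColor(f['img'],cv2.COLOR_BGR2HSV)
print('hsv along row 120', [tuple(map(int,h[120,x])) for x in range(220,420,8)])
E
```

```text
tile top [ 649.8 -247.8   51. ] [np.float64(118.72296100997572), np.float64(123.72389348442123), np.float64(120.04815344032302), np.float64(118.18653454730645)]
(array([-0.2,  0.4, -1.7]), 38.04)
-1.0 [-3.5 -0.3  8.3]
(array([0.3, 0.3, 0.2]), 42.75) 84.92781355767985
(array([ 1. , -0. , -0.9]), 45.17)
hsv along row 120 [(16, 115, 113), (17, 116, 112), (17, 116, 112), (14, 145, 165), (19, 60, 186), (19, 58, 184), (18, 59, 176), (20, 57, 184), (20, 55, 184), (21, 53, 184), (22, 51, 184), (22, 51, 185), (22, 50, 185), (22, 48, 185), (24, 45, 185), (24, 44, 185), (25, 43, 185), (25, 41, 185), (26, 41, 186), (24, 43, 185), (26, 41, 185), (14, 131, 175), (20, 93, 170), (17, 103, 183), (17, 103, 183)]
```

Check tile on the rack and the laid spatula numerically (low-saturation masks).

```bash
python3 - <<'E'
from h import *
import pickle
from meas import rep
f,s,f1,s1,t=pickle.load(open('e1.pkl','rb'))
def quad(img,roi,smax,vmin):
    h=cv2.cvtColor(img,cv2.COLOR_BGR2HSV);m=((h[...,1]<smax)&(h[...,2]>vmin)).astype(np.uint8)
    k=np.zeros_like(m);x0,x1,y0,y1=roi;k[y0:y1,x0:x1]=1
    m=cv2.morphologyEx(cv2.morphologyEx(m*k,cv2.MORPH_CLOSE,np.ones((5,5))),cv2.MORPH_OPEN,np.ones((5,5)))
    c=cv2.convexHull(max(cv2.findContours(m,0,2)[0],key=cv2.contourArea))
    for e in np.arange(2,20,.5):
        a=cv2.approxPolyDP(c,e,True)
        if len(a)<=4: break
    a=a.reshape(-1,2).astype(float);cen=a.mean(0)
    a=a[np.argsort(np.arctan2(*(a-cen).T[::-1]))]   # FL,FR,NR,NL in image
    return a
a=quad(f['img'],(215,420,30,250),80,60);print(a.tolist());rep('tile on rack',cast(f,a,51,s))
a=quad(t['img'],(375,430,155,225),75,60);print(a.tolist());rep('tile top cam',cast(t,a,51))
a=quad(f1['img'],(200,440,0,200),60,60);print(a.tolist());rep('blade wrist',cast(f1,a,2,s1))
a=quad(t['img'],(300,345,185,235),60,100);print(a.tolist());rep('blade top cam',cast(t,a,2))
print('rack target 649.,-245.3, yaw -4.6')
a=pickle.load(open('f0.pkl','rb'))['top']['img'].astype(int);d=np.abs(a-t['img']).max(2)
for n,(x0,x1,y0,y1) in dict(gourd=(312,348,135,174),bowl=(135,178,236,281),jar=(472,500,220,246)).items(): print(n,(d[y0:y1,x0:x1]>40).sum())
E
```

```text
rack [ 649.1 -245.2   42. ] sides [136.9 138.7 138.7 137.5] yaw [-4.3 -5. ]
rackL [ 654.2 -187.7   42. ] sides [ 22.3 136.7  22.6 137.5] yaw [-4.7 -5.1]
rackR [ 643.9 -303.2   42. ] sides [ 20.6 138.7  22.  138.9] yaw [-4.3 -4.4]
tile [638.9 261.1  33. ] sides [119.3 119.3 118.2 121.5] yaw [6.7 6.7]
board 75..-86 [628.4 263.7  32.5] sides [176.8 162.2 177.1 161.4] yaw [7.3 7.2]
battop [717.6 275.2  36. ] sides [178.7  18.1 176.8  18.3] yaw [8.6 7.3]
blade [580.7  35.7   1.8] sides [70.5 99.4 70.9 99.1] yaw [1.1 0.6]
handle [462.1  33.3  58. ] sides [ 20.3 110.1  20.5 109.3] yaw [1.4 2.8]
[[251.0, 74.0], [391.0, 86.0], [373.0, 216.0], [249.0, 207.0]]
tile on rack [ 649.8 -243.7   51. ] sides [118.7 117.9 118.3 118.4] yaw [-4.3 -4.4]Traceback (most recent call last):
  File "<stdin>", line 17, in <module>
  File "<stdin>", line 9, in quad
ValueError: max() iterable argument is empty
```

```bash
python3 - <<'E' | tail -8
from h import *
import pickle
from meas import rep
f,s,f1,s1,t=pickle.load(open('e1.pkl','rb'))
h=cv2.cvtColor(f1['img'],cv2.COLOR_BGR2HSV);m=((h[...,1]<60)&(h[...,2]>90)).astype(np.uint8);m[:,:200]=0;m[:,440:]=0;m[220:]=0
c=max(cv2.findContours(m,0,2)[0],key=cv2.contourArea);r=cv2.minAreaRect(c);b=cv2.boxPoints(r);print('blade px',b.round().tolist())
P=cast(f1,b,2,s1);print('blade centre',P.mean(0),'sides',np.linalg.norm(P-np.roll(P,1,0),axis=1))
a=pickle.load(open('f0.pkl','rb'))['top']['img'].astype(int);d=np.abs(a-t['img']).max(2)
for n,(x0,x1,y0,y1) in dict(gourd=(312,348,135,174),bowl=(135,178,236,281),jar=(472,500,220,246)).items(): print(n,(d[y0:y1,x0:x1]>40).sum())
print(env.state()['time'])
E
```

```text
blade [580.7  35.7   1.8] sides [70.5 99.4 70.9 99.1] yaw [1.1 0.6]
handle [462.1  33.3  58. ] sides [ 20.3 110.1  20.5 109.3] yaw [1.4 2.8]
blade px [[273.0, 9.0], [363.0, 9.0], [363.0, 169.0], [273.0, 169.0]]
blade centre [546.7   0.2   2. ] sides [127.   70.  126.9  80.4]
gourd 0
bowl 0
jar 0
45.175
```

```bash
python3 -c "
from station import env
print(env.job_done(), env.state()['time'])"
```

```text
the job is handed in; nothing more can be done
the job is handed in; nothing more can be done
```

The job is done and handed in at about 45 s of the 72 s allowed. I slid the spatula under the tile nose down over the rim, lifted it a couple of degrees nose up, and lowered it onto the rack. I then backed the blade out through the channel and laid the spatula on open bench between the board and the rack.

**Tile placement:** the last wrist view puts the tile centre at (649.8, −243.7), against the rack centre at (649.1, −245.2). That is about 1.5 mm off, with yaw −4.4° against −4.6°, so it is square on both battens. The top camera, read before I laid the spatula down, put it at y = −247.8, about 2.6 mm off the other way. The two disagree by about 4 mm, roughly what a 2 mm calibration error in each camera would give.

**Spatula:** the blade was laid level, nominally at (560, 0). Its tip measured at x ≈ 610 and the blade 70 mm wide there, as expected for a blade lying flat. The automatic length check failed because the mask took in the neck, and I could not view another picture, so flatness rests on those numbers.

**Pots and forces:** before-and-after top images show no change at the gourd, bowl or jar. The largest wrist force I read was about 10 N. A final top-camera re-measurement of the tile also failed, probably because the arm was in the way.

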